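# Dry pass along the router fence with a push stick

### The job

The router is switched off and its cutter lowered; make the dry pass for a stopped groove. Pick up the push stick and, touching the blank with the stick only, press the blank flat against the fence on the right-hand (infeed) side, then feed it to the left past the cutter opening, keeping it pressed lightly against the fence all the way, until it is pressed gently home against the adjusting bolt of the stop; never force it against fence or stop. Leave the blank there and lay the push stick back down flat on the router board, clear of the blank, without dropping it or disturbing the other things.

Things in the scene. Friction and masses are not known exactly. Their poses are not given: they have to be found in the camera images.
- board: clamp-on router board, fixed: grey slab 360 (x) x 660 (y) x 22 mm, its top 22 mm above the bench. Origin: centre of its underside; +x runs away from the robot towards the fence, +y is the feed direction (to the robot's left). Its front (x = -180 to -30 mm) is free but for a switch box 50 mm high in the left corner (x below -120, y 255 to 325)
- fence: fence on the board, fixed, axes as the board's: two plywood faces 52 mm high in one plane (x = 0), infeed from y = -385 to -20, outfeed from y = +20 to +235 mm, the open cutter gap between. Origin: on that plane, middle of the gap, at the board's top level (board x 60, y 75). A clear guard (y = -55 to 55, x = 0 to -67 mm) hangs over the gap, underside 52 mm above the board
- blank: loose plain maple block, 50 (x) x 140 (y) x 40 mm high, about 0.2 kg (varies), the longest block of bare wood, lying on the infeed side 2 to 32 mm off the fence and a little askew. Origin: centre of its underside; its +y end leads in the feed, its +x side goes against the fence
- blank_lead (a point): the blank's leading fence-side edge (its +x, +y corner) at mid-height (20 mm); it must come within 2 mm of the fence plane
- blank_tail (a point): the blank's trailing fence-side edge (+x, -y corner) at mid-height (20 mm)
- stop: dark wooden stop block 45 (x) x 35 (y) x 45 mm high, clamped on the outfeed face of the fence at a place that varies; fixed. Same axes as the board. Origin: at the level of the board's top, on the fence plane, on the block's -y face
- stop_face (a point): point on the stop block's -y face, on the axis of its adjusting bolt, 25 mm out from the fence and 20 mm above the board's top; same axes as the board. The bolt (steel, head 16 mm across) stands out 8 to 43 mm from the face towards the blank, set anew each time and not measured: its head is what the blank meets, and it does not yield; a press of some 5 N is enough
- stick: loose plywood push stick lying on the front of the board: 30 mm wide (y), 18 thick (z), 261 long (x), 90 g. Origin: underside, at about the balance point, a good place to grip across the width. Butt at x = -120 mm; at the +x end a right-angled V notch (birdsmouth): flanks 15.6 mm long at +/-45 degrees to x, blunt prong tips at x = 141, y = +/-11 mm, outer corners x = 135, y = +/-17
- stick_notch (a point): root of the stick's V notch: x = +130 mm on the stick's axis, at half thickness (9 mm). With the stick at 45 degrees to the fence the notch fits the blank's trailing outer corner, one flank on its end, the other on its side
- wrench: collet wrench 170 mm long on the bench to the left; leave alone
- offcut: short bare-wood offcut 50 x 75 x 40 mm on the bench to the right; leave alone
- glue: white glue bottle, 60 mm diameter, 150 mm high, on the bench to the left; leave alone
- cup: white mug, 80 mm diameter and high, on the bench to the right; leave alone
Mind the look-alikes: they are no part of the job. What is shaped like the blank but red or yellow is not meant.

How it is judged:
On the way, in this order (a step that is already met when the one before it is completed fails the run):
1. the push stick is gripped and lifted off the board (contact force between the fingers and stick above 1 N and z of stick in the frame of board above 0.026 m), for 0.2 s.
2. the blank is pressed flat against the infeed fence (both ends within 2 mm) before its leading end comes to the cutter opening (x of each of blank_lead, blank_tail in the frame of fence above -0.002 m and y of blank_lead in the frame of fence below -0.02 m and contact force between blank and fence above 0.5 N and contact force between stick and blank above 0.5 N), for 0.2 s.
3. the blank is fed by the stick over the cutter opening, flat against the fence (x of each of blank_lead, blank_tail in the frame of fence above -0.002 m and y of blank_lead in the frame of fence above -0.01 m and contact force between stick and blank above 0.5 N), for 0.1 s.
4. the stick presses the blank home against the stop's bolt with more than 2 N, flat against the fence (x of each of blank_lead, blank_tail in the frame of fence above -0.002 m and y of blank_lead in the frame of stop_face between -0.045 and -0.006 m and contact force between blank and stop above 2 N and contact force between stick and blank above 1 N), for 0.25 s.
At the end, for the whole second after the job is handed in: the blank lies on the board with both ends within 2 mm of the fence and its leading end where the bolt stops it (6 to 45 mm short of the stop block's face), at rest; the push stick lies flat on the router board, at rest, not touching the blank (x of each of blank_lead, blank_tail in the frame of fence above -0.002 m and y of blank_lead in the frame of stop_face between -0.045 and -0.006 m and angle between each of blank, stick's own z axis and vertical below 0.05 rad and linear speed of each of blank, stick below 0.01 m/s and contact force between stick and blank below 0.05 N and z of stick in the frame of board between 0.019 and 0.025 m).
It fails at once if gripper or arm touches the blank (contact force between any of the fingers, the arm and blank above 0.5 N).
It fails at once if the blank is pressed on the fence or the stop with more than 15 N (contact force between blank and fence above 15 N or contact force between blank and stop above 15 N).
It fails at once if the blank comes more than 3 mm away from the fence once its leading end has reached the cutter opening (y of blank_lead in the frame of fence above -0.02 m and x of any of blank_lead, blank_tail in the frame of fence below -0.003 m).
It fails at once if the stick is let go more than 20 mm above the board (z of stick in the frame of board above 0.042 m and contact force between the fingers and stick below 0.05 N).
It fails at once if another thing is disturbed (moved more than 15 mm) (distance of any of wrench, offcut, glue, cup from where it was at the start of the episode above 0.015 m).
It also fails if it takes over 72 s, if anything falls off the work surface, if the arm or the gripper's body presses on something with over 40 N, if the wrist force passes 120 N, or if a joint passes its speed limit or range.

### The arm

A 7-joint arm with a two-finger parallel gripper is mounted at the origin on the work surface. World frame = base frame: x ahead of the robot, y to its left, z up, the work surface at z = 0. Lengths are in m, angles in rad, forces in N, time in s.
With the tool pointing down it reaches from about 0.425 to 0.875 m from the base axis. Payload 4.7 kg.
Tool frame: the origin (TCP) lies at the very end of the fingers, on their centre line; the grasp point (between the pads) lies 19 mm behind it; z points along the fingers, y is the line along which they close (so a half turn about z gives the same grasp; the last joint's range is limited). The gripper opens to 85 mm and grips with 20 to 120 N. Pads are 22 mm wide; open, the fingers measure 114 mm over their backs; the gripper's body (76 mm by 85 mm) begins 54 mm behind the grasp point. The pads swing forward as they close: fully open they stand 13 mm farther back than shut.
Start: joints at [-1.263, 0.321, -0.07, 1.45, 0.023, 1.371, -0.057], TCP at [0.188, 0.622, 0.231] pointing down, gripper open.
Joint ranges: [-2.86, 2.86], [-0.3, 2.09], [-1.38, 1.24], [0.06, 2.45], [-1.56, 4.7], [0.09, 2.05], [-2.69, 2.69]. Speed limits (rad/s): [2.57, 2.57, 3.14, 3.14, 3.14, 3.14, 3.14].

### API

Orientations are given as a 3x3 rotation matrix whose columns are the frame's x, y, z axes.
In Python, from rig import ctrl, read_camera, camera_model, spot_in, masks_of gives the robot as it stands.
- The arm moves only by the tool carry_out, never from a script. Its argument "motion" is a list of rows, each an object of numbers: "ax", "ay", "az": the turn, a rotation vector about the tool's x, y, z in rad; "x", "y", "z": the shift along the tool's x, y, z in cm; "jaw": the finger opening in cm, from 0 to 8.54. A call has 1 to 20 rows; each row shifts and turns the commanded pose from where the row before left it, along the tool's axes as they then stand; what a row does not reach is not made up. A row lasts 1/12 s, in which the tool goes at most 41.7 mm and 7.16 degrees, less where a joint would pass 70% of its speed; a pose out of reach is approached as far as the arm can. A call is refused whole if a number of a shift passes 4.17 or a number of a turn 0.125, either way. A call with a gripper value outside its range is refused whole. The fingers move at their own pace and stop on an object; "squeeze" is the grip in N (left out, the last holds). Time passes only in rows, so rows that do not move let the fingers close. It gives the time, the measured TCP pose, the force, the opening and the grip force at its end, in the units of the state.
- ctrl.get_obs(): the state, without advancing time (a new reading comes with each control period).
- read_camera(name): name is "scene" or "side" or "wrist"; returns (picture, depth): 400x640x3 uint8, red, green, blue; 400x640 float32, m along the optical axis (not along the pixel's ray), 0 where there is no reading.
- camera_model(name): a dict with "K" (3x3 intrinsics, pixels), "extrinsics" (4x4, takes a point from world to camera coordinates); the wrist camera has in their place "tool_from_camera" (4x4, takes a point from camera to tool coordinates, whose origin is the TCP and whose axes are the flange's). Camera axes: x right, y up, looking along -z (the intrinsics and any distortion apply to the point x, -y, -z); pixel columns grow to the right and rows downward; lengths in m; the calibration is good to about 2 mm. A picture is of the moment at which its call begins: read the wrist's pose just before it. camera_model takes no time and is no camera call.
- ctrl.finish_job(): hands the job in; it is judged then, once.
Trained networks look in the newest picture that a camera, given by its name, has taken for a name from the list of things; names that differ only in an ending like _2 or _b are one class to them, and where a whole thing is asked for, a point or a joint stands for the part that bears it (a point fixed in the world has none). Each returns a list of dicts, best first, with "p" (0 to 1); they miss things now and then, are a little off and sometimes report something else, mostly with a low value. They report only what shows in the picture. A call takes as long as a camera call. They do not tell look-alikes from the thing itself.
- spot_in(camera, name): "location" ([x, y, z] in m, in world coordinates, good to about 4 mm: the middle of the surface that is visible of it).
- masks_of(camera, name): "mask" (400x640 bool, what is visible of it).
The state is a dict: "time_s": time; "joint_pos": joint angles; "qd": joint speeds; "effort": joint torques, N m; "tool_pos": TCP position; "ee_rot": TCP orientation; "ft_force": force on the tool from outside, world axes, zero at the start; "ft_torque": the same for the moment, N m; "opening": opening from 0.0 (shut) to 1.0 (fully open); "finger_force": force on a finger pad.
Only numpy, scipy, OpenCV 4.12 (cv2) and the standard library are available. Lean on these libraries where they do the work, as an engineer would, in place of code of your own. Each camera call takes 0.05 s, during which the arm holds its last target. There are 200 camera calls.

## Working session

There is one attempt and no reset: what is moved stays moved. The work goes in short steps, Python scripts to look and compute and a tool call to move; the robot and the scene stay as the last step left them, time stands still between calls to the robot, and variables do not carry over. Pictures are saved under pics/ and viewed, at most 10 in all, crops included, and the job is handed in when it is done.

Besides the shell and the picture viewer there is one more tool, called in YAML: its name, and indented under it one key for each argument. carry_out: Moves the arm, as the interface text tells. Its arguments: {"type":"object","properties":{"motion":{"type":"array"},"squeeze":{"type":"number"}},"required":["motion"]}

```bash
mkdir -p pics; ls; cat > h.py <<'E'
import numpy as np,cv2
from rig import ctrl,read_camera,camera_model,spot_in,masks_of
def cloud(cam):
    o=ctrl.get_obs(); im,d=read_camera(cam); m=camera_model(cam); K=m["K"]; K=np.array(K)
    v,u=np.mgrid[0:400,0:640]
    k=m.get("dist",m.get("distortion"))
    p=np.stack([(u-K[0,2])/K[0,0]*d,-(v-K[1,2])/K[1,1]*d,-d],-1)
    if cam=="wrist":
        T=np.array(m["tool_from_camera"]); p=p@T[:3,:3].T+T[:3,3]
        p=p@np.array(o["ee_rot"]).T+np.array(o["tool_pos"])
    else:
        E=np.linalg.inv(np.array(m["extrinsics"])); p=p@E[:3,:3].T+E[:3,3]
    return im,d,p
def save(n,im): cv2.imwrite("pics/"+n,im[:,:,::-1])
E
python3 - <<'E'
from h import *
print(camera_model("scene").keys(),camera_model("wrist"))
o=ctrl.get_obs();print(o)
a=[]
for c in["scene","side"]:
    im,d,p=cloud(c);a.append(im)
    for n in["board","fence","blank","stop","stick","stick_notch","stop_face"]:
        print(c,n,[(np.round(q["location"],3).tolist(),round(q["p"],2)) for q in spot_in(c,n)][:4])
save("a.png",np.vstack(a)[:, :]) if 0 else [save(f"a{i}.png",x) for i,x in enumerate(a)]
E
```

```text
pics
dict_keys(['K', 'extrinsics']) {'K': array([[291.99763402,   0.        , 317.85125122],
       [  0.        , 291.99763402, 203.1730736 ],
       [  0.        ,   0.        ,   1.        ]]), 'tool_from_camera': array([[-1.45511900e-04,  9.49519296e-01,  3.13708598e-01,
         8.08998558e-02],
       [ 9.99999765e-01, -7.22062854e-05,  6.82394834e-04,
         3.32365964e-04],
       [ 6.70598795e-04,  3.13708624e-01, -9.49519062e-01,
        -1.42300053e-01],
       [ 0.00000000e+00,  0.00000000e+00,  0.00000000e+00,
         1.00000000e+00]])}
{'time_s': 0.0, 'joint_pos': array([-1.26291323,  0.32182437, -0.07009483,  1.45170807,  0.022645  ,
        1.37078247, -0.05691741]), 'qd': array([ 0.00071104,  0.00079121, -0.00018484, -0.00179901, -0.00059613,
        0.00095471,  0.00091354]), 'effort': array([ 2.24063838e-04, -4.93579781e+01, -3.82044269e-01, -3.14331365e+01,
        1.29940489e-02,  1.17483662e-02, -1.41218339e-05]), 'tool_pos': array([0.18812187, 0.62160983, 0.2302061 ]), 'ee_rot': array([[-9.57164665e-01,  2.89543820e-01, -4.24620755e-04],
       [ 2.89544098e
[... 510 characters left out ...]
op [([0.65, 0.19, 0.075], 0.67), ([0.644, -0.435, 0.047], 0.34)]
scene stick [([0.498, 0.033, 0.038], 0.95), ([0.554, -0.477, 0.041], 0.28), ([0.528, -0.006, 0.022], 0.18)]
scene stick_notch [([0.504, 0.036, 0.042], 0.64)]
scene stop_face [([0.654, 0.185, 0.076], 0.63)]
side board [([0.525, 0.133, 0.025], 0.68), ([0.665, 0.087, 0.068], 0.57)]
side fence [([0.667, 0.09, 0.068], 0.87), ([0.524, 0.133, 0.022], 0.62)]
side blank [([0.568, -0.132, 0.06], 0.74), ([0.848, -0.074, 0.04], 0.6), ([0.224, -0.362, 0.04], 0.6)]
side stop [([0.626, 0.198, 0.07], 0.76)]
side stick [([0.495, 0.052, 0.037], 0.64)]
side stick_notch [([0.496, 0.051, 0.041], 0.93)]
side stop_face [([0.633, 0.202, 0.069], 0.79)]
```

View pics/a0.png

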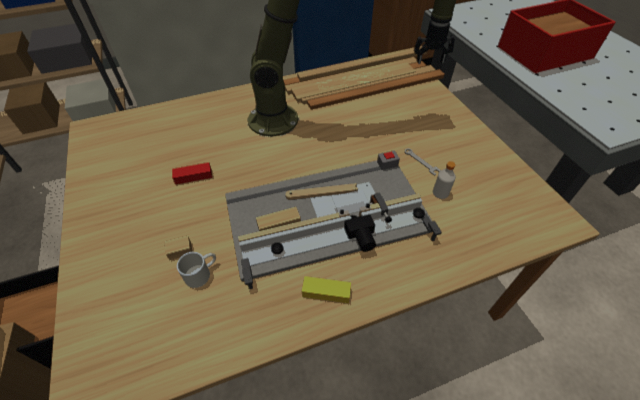

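View pics/a1.png

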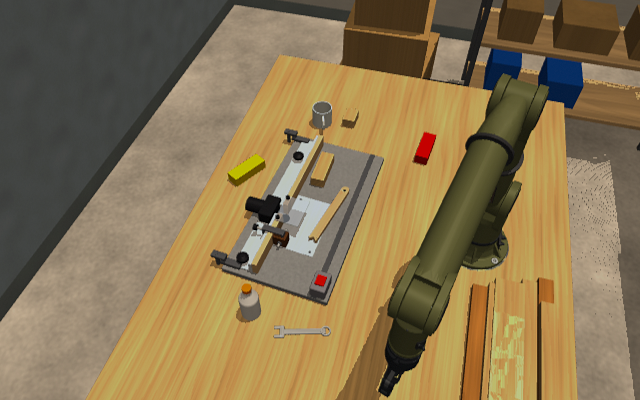

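The scene view shows the blank at (278,217), the stick at (320,191) and the stop near (380,205). In the side view the stick's notch end is at (313,238) and its butt at (345,190). I'll bring the wrist camera over the board.

carry_out:
  motion:
    - {"x": -3.3, "y": -1.85, "z": -0.9}
    - {"x": -3.3, "y": -1.85, "z": -0.9}
    - {"x": -3.3, "y": -1.85, "z": -0.9}
    - {"x": -3.3, "y": -1.85, "z": -0.9}
    - {"x": -3.3, "y": -1.85, "z": -0.9}
    - {"x": -3.3, "y": -1.85, "z": -0.9}
    - {"x": -3.3, "y": -1.85, "z": -0.9}
    - {"x": -3.3, "y": -1.85, "z": -0.9}
    - {"x": -3.3, "y": -1.85, "z": -0.9}
    - {"x": -3.3, "y": -1.85, "z": -0.9}
    - {"x": -1.66, "y": -3.56}
    - {"x": -1.66, "y": -3.56}
    - {"x": -1.66, "y": -3.56}
    - {"x": -1.66, "y": -3.56}
    - {"x": -1.66, "y": -3.56}
    - {"x": -1.66, "y": -3.56}
    - {"x": -1.66, "y": -3.56}
    - {"x": -1.66, "y": -3.56}
    - {"x": -1.66, "y": -3.56}

```text
schema error: expected keys ax, ay, az, x, y, z, jaw
```

carry_out:
  motion:
    - {"az": 0.12}
    - {"az": 0.12}
    - {"az": 0.12}
    - {"az": 0.12}
    - {"az": 0.12}
    - {"az": 0.12}
    - {"az": 0.12}
    - {"az": 0.12}
    - {"az": 0.12}
    - {"az": 0.12}
    - {"az": 0.12}
    - {"az": 0.12}
    - {}
    - {}
    - {}
    - {}

```text
schema error: expected keys ax, ay, az, x, y, z, jaw
```

```bash
python3 - <<'E'
from h import *
im,d,p=cloud("wrist"); o=ctrl.get_obs(); print(o["tool_pos"],o["ee_rot"][:,0],o["time_s"]); save("w0.png",im)
np.savez("w0.npz",p=p,im=im)
for n in["blank","stick","stick_notch","stop","stop_face","fence","board"]:
    L=[(round(q["p"],2),q["mask"]) for q in masks_of("wrist",n)][:3]
    for s,m in L:
        q=p[m&(d>0)]; zt=np.percentile(q[:,2],60); t=q[abs(q[:,2]-zt)<.006]
        r=cv2.minAreaRect((t[:,:2]*1000).astype(np.float32))
        print(n,s,m.sum(),"ztop",round(zt,4),"rect mm",np.round(r[0]),np.round(r[1],1),round(r[2],1),"lo/hi",np.round(np.percentile(q,[2,98],axis=0),3).tolist())
E
```

```text
[0.18826036 0.62216504 0.23137277] [-9.57144671e-01  2.89610220e-01 -9.00959412e-06] 0.85
board 0.81 1268 ztop 0.0226 rect mm [428. 156.] [289.2  47.7] 82.9 lo/hi [[0.39, 0.013, 0.003], [0.458, 0.333, 0.066]]
```

View pics/w0.png

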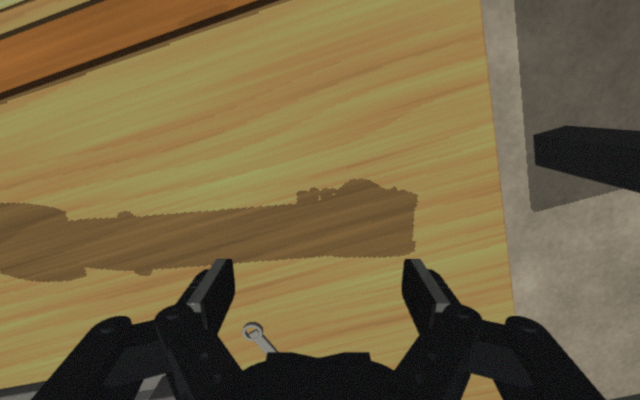

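The empty picture only shows bench and fingers (fingertips at about (215,265) and (420,265)), and every key is required in each row. Resending.

carry_out:
  motion:
    - {"ax": 0, "ay": 0, "az": 0, "x": -3.3, "y": -1.85, "z": -0.9, "jaw": 8.5}
    - {"ax": 0, "ay": 0, "az": 0, "x": -3.3, "y": -1.85, "z": -0.9, "jaw": 8.5}
    - {"ax": 0, "ay": 0, "az": 0, "x": -3.3, "y": -1.85, "z": -0.9, "jaw": 8.5}
    - {"ax": 0, "ay": 0, "az": 0, "x": -3.3, "y": -1.85, "z": -0.9, "jaw": 8.5}
    - {"ax": 0, "ay": 0, "az": 0, "x": -3.3, "y": -1.85, "z": -0.9, "jaw": 8.5}
    - {"ax": 0, "ay": 0, "az": 0, "x": -3.3, "y": -1.85, "z": -0.9, "jaw": 8.5}
    - {"ax": 0, "ay": 0, "az": 0, "x": -3.3, "y": -1.85, "z": -0.9, "jaw": 8.5}
    - {"ax": 0, "ay": 0, "az": 0, "x": -3.3, "y": -1.85, "z": -0.9, "jaw": 8.5}
    - {"ax": 0, "ay": 0, "az": 0, "x": -3.3, "y": -1.85, "z": -0.9, "jaw": 8.5}
    - {"ax": 0, "ay": 0, "az": 0, "x": -3.3, "y": -1.85, "z": -0.9, "jaw": 8.5}
    - {"ax": 0, "ay": 0, "az": 0, "x": -1.48, "y": -3.57, "z": -0.3, "jaw": 8.5}
    - {"ax": 0, "ay": 0, "az": 0, "x": -1.48, "y": -3.57, "z": -0.3, "jaw": 8.5}
    - {"ax": 0, "ay": 0, "az": 0, "x": -1.48, "y": -3.57, "z": -0.3, "jaw": 8.5}
    - {"ax": 0, "ay": 0, "az": 0, "x": -1.48, "y": -3.57, "z": -0.3, "jaw": 8.5}
    - {"ax": 0, "ay": 0, "az": 0, "x": -1.48, "y": -3.57, "z": -0.3, "jaw": 8.5}
    - {"ax": 0, "ay": 0, "az": 0, "x": -1.48, "y": -3.57, "z": -0.3, "jaw": 8.5}
    - {"ax": 0, "ay": 0, "az": 0, "x": -1.48, "y": -3.57, "z": -0.3, "jaw": 8.5}
    - {"ax": 0, "ay": 0, "az": 0, "x": -1.48, "y": -3.57, "z": -0.3, "jaw": 8.5}
    - {"ax": 0, "ay": 0, "az": 0, "x": -1.48, "y": -3.57, "z": -0.3, "jaw": 8.5}

```text
time_s: 2.78
tool_pos: [0.4848, 0.0015, 0.3489]
ee_rot: [[-0.957, 0.289, 0.001], [0.289, 0.957, 0.001], [-0.001, 0.001, -1.0]]
ft_force: [1.2, 0.1, 0.2]
opening: 0.994
finger_force: 0.0
```

carry_out:
  motion:
    - {"ax": 0, "ay": 0, "az": 0, "x": -1.48, "y": -3.57, "z": -0.3, "jaw": 8.5}
    - {"ax": 0, "ay": 0, "az": 0, "x": -1.48, "y": -3.57, "z": -0.3, "jaw": 8.5}
    - {"ax": 0, "ay": 0, "az": 0, "x": -1.48, "y": -3.57, "z": -0.3, "jaw": 8.5}
    - {"ax": 0, "ay": 0, "az": 0.12, "x": 0, "y": 0, "z": 0, "jaw": 8.5}
    - {"ax": 0, "ay": 0, "az": 0.12, "x": 0, "y": 0, "z": 0, "jaw": 8.5}
    - {"ax": 0, "ay": 0, "az": 0.12, "x": 0, "y": 0, "z": 0, "jaw": 8.5}
    - {"ax": 0, "ay": 0, "az": 0.12, "x": 0, "y": 0, "z": 0, "jaw": 8.5}
    - {"ax": 0, "ay": 0, "az": 0.12, "x": 0, "y": 0, "z": 0, "jaw": 8.5}
    - {"ax": 0, "ay": 0, "az": 0.12, "x": 0, "y": 0, "z": 0, "jaw": 8.5}
    - {"ax": 0, "ay": 0, "az": 0.12, "x": 0, "y": 0, "z": 0, "jaw": 8.5}
    - {"ax": 0, "ay": 0, "az": 0.12, "x": 0, "y": 0, "z": 0, "jaw": 8.5}
    - {"ax": 0, "ay": 0, "az": 0.12, "x": 0, "y": 0, "z": 0, "jaw": 8.5}
    - {"ax": 0, "ay": 0, "az": 0.12, "x": 0, "y": 0, "z": 0, "jaw": 8.5}
    - {"ax": 0, "ay": 0, "az": 0.12, "x": 0, "y": 0, "z": 0, "jaw": 8.5}
    - {"ax": 0, "ay": 0, "az": 0.12, "x": 0, "y": 0, "z": 0, "jaw": 8.5}
    - {"ax": 0, "ay": 0, "az": 0, "x": 0, "y": 0, "z": 0, "jaw": 8.5}
    - {"ax": 0, "ay": 0, "az": 0, "x": 0, "y": 0, "z": 0, "jaw": 8.5}
    - {"ax": 0, "ay": 0, "az": 0, "x": 0, "y": 0, "z": 0, "jaw": 8.5}
    - {"ax": 0, "ay": 0, "az": 0, "x": 0, "y": 0, "z": 0, "jaw": 8.5}

```text
time_s: 4.37
tool_pos: [0.4965, -0.112, 0.3574]
ee_rot: [[0.16, 0.987, 0.0], [0.987, -0.16, 0.0], [0.0, 0.0, -1.0]]
ft_force: [0.1, -0.7, 1.7]
opening: 0.993
finger_force: 0.0
```

```bash
cat > m.py <<'E'
from h import *
import sys
t=sys.argv[1]
im,d,p=cloud("wrist"); o=ctrl.get_obs(); print(o["tool_pos"],o["ee_rot"][:,0],o["time_s"],o["ft_force"]); save(t+".png",im)
np.savez(t+".npz",p=p,im=im)
for n in sys.argv[2:]:
    for q in masks_of("wrist",n)[:3]:
        m=q["mask"]; c=p[m&(d>0)]; zt=np.percentile(c[:,2],60); s=c[abs(c[:,2]-zt)<.006]
        r=cv2.minAreaRect((s[:,:2]*1000).astype(np.float32))
        print(n,round(q["p"],2),m.sum(),"ztop",round(zt,4),"rect mm",np.round(r[0],1),np.round(r[1],1),round(r[2],1),"lo/hi",np.round(np.percentile(c,[2,98],axis=0),3).tolist())
E
python3 m.py w1 blank stick stick_notch stop stop_face fence board
```

```text
[ 0.4964598  -0.11194152  0.35733732] [1.60691728e-01 9.87004638e-01 1.16499479e-04] 4.4167 [ 0.34298758 -0.99880777  0.08806744]
blank 0.92 3254 ztop 0.062 rect mm [ 572.8 -146.5] [140.5  50.3] 88.3 lo/hi [[0.547, -0.213, 0.022], [0.597, -0.077, 0.064]]
blank 0.75 4863 ztop 0.0396 rect mm [850.  -85.2] [140.   52.1] 60.9 lo/hi [[0.799, -0.147, 0.003], [0.894, -0.018, 0.041]]
blank 0.59 47 ztop 0.0162 rect mm [ 226.6 -381.1] [  7.4 143.4] 12.6 lo/hi [[0.207, -0.452, 0.004], [0.242, -0.312, 0.038]]
stick 0.77 3143 ztop 0.04 rect mm [488.2   9.4] [201.3  30.1] 77.4 lo/hi [[0.461, -0.082, 0.029], [0.519, 0.104, 0.042]]
stick_notch 0.89 3027 ztop 0.04 rect mm [488.4   9.9] [200.3  30. ] 77.4 lo/hi [[0.461, -0.081, 0.038], [0.519, 0.103, 0.042]]
fence 0.66 15426 ztop 0.0679 rect mm [ 623.3 -104.9] [364.7 127.7] 80.1 lo/hi [[0.579, -0.273, 0.026], [0.712, 0.074, 0.08]]
board 0.56 36856 ztop 0.0223 rect mm [576.  -94.6] [420.  388.3] 85.6 lo/hi [[0.387, -0.293, 0.02], [0.742, 0.109, 0.036]]
board 0.28 3089 ztop 0.0621 rect mm [ 572.6 -146.5] [140.5  49.8] 88.3 lo/hi [[0.547, -0.212, 0.04], [0.596, -0.077, 0.064]]
```

View pics/w1.png

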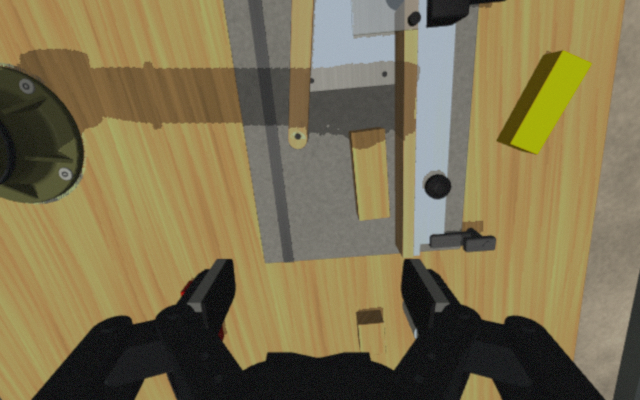

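The wrist view shows the blank at (370,175), the stick butt at (298,138) and the fence's front edge at column ~400. The yellow block at (548,103) is the look-alike. Next I'll go over the grip point and look at the stop from there.

carry_out:
  motion:
    - {"ax": 0, "ay": 0, "az": 0, "x": 3.44, "y": -0.66, "z": 0, "jaw": 8.5}
    - {"ax": 0, "ay": 0, "az": 0, "x": 3.44, "y": -0.66, "z": 0, "jaw": 8.5}
    - {"ax": 0, "ay": 0, "az": 0, "x": 3.44, "y": -0.66, "z": 0, "jaw": 8.5}
    - {"ax": 0, "ay": 0, "az": 0, "x": 3.44, "y": -0.66, "z": 0, "jaw": 8.5}
    - {"ax": 0, "ay": 0, "az": 0.058, "x": 0, "y": 0, "z": 0, "jaw": 8.5}
    - {"ax": 0, "ay": 0, "az": 0, "x": 0, "y": 0, "z": 0, "jaw": 8.5}
    - {"ax": 0, "ay": 0, "az": 0, "x": 0, "y": 0, "z": 0, "jaw": 8.5}

```text
time_s: 5.35
tool_pos: [0.4928, 0.0276, 0.3573]
ee_rot: [[0.218, 0.976, 0.0], [0.976, -0.218, -0.001], [-0.001, 0.0, -1.0]]
ft_force: [-0.8, -0.9, -0.3]
opening: 0.994
finger_force: 0.0
```

```bash
python3 m.py w2 stick stick_notch stop stop_face fence; python3 - <<'E'
import numpy as np,cv2
P=[]
for t in["w1","w2"]:
    f=np.load(t+".npz");p=f["p"]; 
    # fence top face edge: points at z .068-.078, x in .57-.65; front edge by y-bin
    m=(abs(p[...,2]-.074)<.004)&(p[...,0]>.55)&(p[...,0]<.66); q=p[m]
    E=[]
    for y in np.arange(-.3,.32,.01):
        s=q[abs(q[:,1]-y)<.005]
        if len(s)>8: E.append((y,np.percentile(s[:,0],3),len(s)))
    print(t,[(round(a,2),round(b*1000,1),n) for a,b,n in E])
    if t=="w2":
        m=(p[...,2]>.035)&(p[...,0]>.55)&(p[...,0]<.61)&(p[...,1]>.1)&(p[...,1]<.3);q=p[m]
        for y in np.arange(.1,.3,.005):
            s=q[abs(q[:,1]-y)<.0025]
            if len(s)>2: print(round(y,3),len(s),np.round(np.percentile(s[:,0],[3,97])*1000),np.round(np.percentile(s[:,2],[3,50,97])*1000))
E
```

```text
[0.49286552 0.02691218 0.35743084] [ 2.19458861e-01  9.75621691e-01 -3.52319329e-04] 5.4 [0.3735711  0.37423049 0.54550908]
stick 0.69 3082 ztop 0.0401 rect mm [494.5  38.1] [258.5  30. ] 77.4 lo/hi [[0.462, -0.079, 0.038], [0.53, 0.157, 0.042]]
stick_notch 0.81 3185 ztop 0.04 rect mm [494.   38.3] [258.5  31.8] 76.8 lo/hi [[0.462, -0.079, 0.023], [0.53, 0.159, 0.042]]
stop 0.93 2604 ztop 0.0816 rect mm [662.6 190.2] [ 22.3 109. ] 85.6 lo/hi [[0.599, 0.165, 0.03], [0.714, 0.211, 0.084]]
stop_face 0.95 2564 ztop 0.0816 rect mm [662.6 190.2] [ 22.3 109. ] 85.6 lo/hi [[0.599, 0.167, 0.033], [0.713, 0.211, 0.084]]
fence 0.98 19947 ztop 0.0739 rect mm [626.5  15.6] [358.2 217.9] 63.5 lo/hi [[0.576, -0.205, 0.026], [0.764, 0.176, 0.08]]
fence 0.55 2531 ztop 0.0621 rect mm [ 572.6 -145.7] [140.9  50.1] 88.4 lo/hi [[0.547, -0.211, 0.028], [0.597, -0.076, 0.064]]
fence 0.18 3093 ztop 0.0401 rect mm [494.3  37.6] [257.3  30.2] 77.4 lo/hi [[0.462, -0.079, 0.038], [0.529, 0.157, 0.042]]
w1 [(np.float64(-0.29), np.float64(609.8), 12), (np.float64(-0.28), np.float64(607.8), 62), (np.float64(-0.27)
[... 3293 characters left out ...]
.]
0.105 115 [572. 609.] [77. 79. 80.]
0.11 118 [571. 609.] [77. 79. 80.]
0.115 115 [572. 609.] [77. 79. 80.]
0.12 116 [573. 609.] [78. 79. 80.]
0.125 119 [573. 609.] [77. 79. 81.]
0.13 113 [573. 609.] [77. 79. 80.]
0.135 118 [574. 608.] [77. 79. 80.]
0.14 121 [574. 609.] [77. 79. 81.]
0.145 115 [574. 608.] [78. 79. 80.]
0.15 118 [575. 609.] [77. 79. 80.]
0.155 60 [575. 608.] [77. 79. 80.]
0.16 4 [609. 610.] [41. 43. 46.]
0.175 30 [601. 609.] [36. 50. 66.]
0.18 68 [598. 610.] [38. 66. 68.]
0.185 67 [598. 609.] [41. 67. 81.]
0.19 67 [599. 610.] [37. 67. 82.]
0.195 68 [599. 609.] [39. 67. 81.]
0.2 65 [600. 609.] [43. 66. 81.]
0.205 56 [600. 610.] [36. 67. 76.]
0.21 49 [601. 609.] [38. 65. 69.]
```

View pics/w2.png

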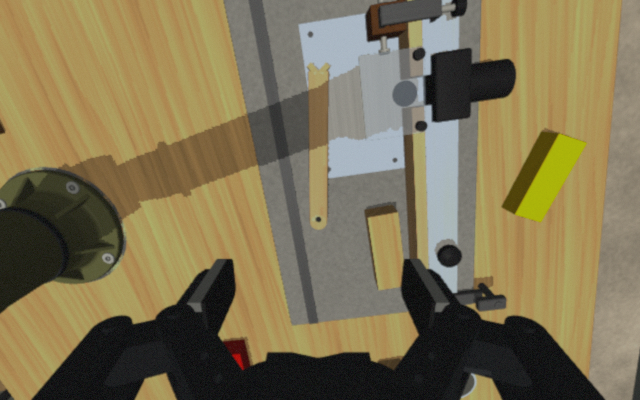

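The wrist view shows the stick from notch (318,68) to butt (318,222). The stop is at (385,20), with its bolt at (383,45) just short of the guard edge. The fence line is x = 0.6295 + 0.0775·y, and the grip point is within 2 mm of the TCP. I'll descend and check the bolt on the crop at the same time.

carry_out:
  motion:
    - {"ax": 0, "ay": 0, "az": 0, "x": 0, "y": -0.05, "z": 4.15, "jaw": 8.5}
    - {"ax": 0, "ay": 0, "az": 0, "x": 0.1, "y": -0.04, "z": 4.15, "jaw": 8.5}
    - {"ax": 0, "ay": 0, "az": 0, "x": 0, "y": 0, "z": 4.15, "jaw": 7.5}
    - {"ax": 0, "ay": 0, "az": 0, "x": 0, "y": 0, "z": 4.15, "jaw": 7}
    - {"ax": 0, "ay": 0, "az": 0, "x": 0, "y": 0, "z": 4.15, "jaw": 6.5}
    - {"ax": 0, "ay": 0, "az": 0, "x": 0, "y": 0, "z": 4.15, "jaw": 6}
    - {"ax": 0, "ay": 0, "az": 0, "x": 0, "y": 0, "z": 3, "jaw": 6}
    - {"ax": 0, "ay": 0, "az": 0, "x": 0, "y": 0, "z": 2, "jaw": 6}
    - {"ax": 0, "ay": 0, "az": 0, "x": 0, "y": 0, "z": 1.5, "jaw": 6}
    - {"ax": 0, "ay": 0, "az": 0, "x": 0, "y": 0, "z": 1.0, "jaw": 6}
    - {"ax": 0, "ay": 0, "az": 0, "x": 0, "y": 0, "z": 0.5, "jaw": 6}
    - {"ax": 0, "ay": 0, "az": 0, "x": 0, "y": 0, "z": 0, "jaw": 6}
    - {"ax": 0, "ay": 0, "az": 0, "x": 0, "y": 0, "z": 0, "jaw": 6}
    - {"ax": 0, "ay": 0, "az": 0, "x": 0, "y": 0, "z": 0, "jaw": 6}

```text
time_s: 6.82
tool_pos: [0.4932, 0.0294, 0.0295]
ee_rot: [[0.219, 0.976, 0.002], [0.976, -0.219, 0.001], [0.001, 0.002, -1.0]]
ft_force: [0.7, -0.1, 0.4]
opening: 0.702
finger_force: 0.0
```

```bash
python3 - <<'E'
import numpy as np,cv2
f=np.load("w2.npz");p=f["p"];im=f["im"]
cv2.imwrite("pics/c.png",cv2.resize(im[0:110,330:470,::-1],None,fx=5,fy=5,interpolation=cv2.INTER_CUBIC))
print(np.round(p[20:62:2,384]*1000).astype(int).tolist())
print(np.round(p[30:62:2,378]*1000).astype(int).tolist())
E
```

```text
[[613, 188, 84], [613, 186, 82], [612, 184, 82], [614, 183, 75], [615, 182, 67], [616, 180, 65], [614, 178, 68], [615, 176, 64], [618, 176, 49], [619, 174, 46], [618, 172, 46], [618, 169, 44], [618, 167, 46], [618, 165, 44], [617, 162, 45], [615, 159, 50], [609, 153, 77], [608, 151, 78], [607, 148, 80], [608, 146, 78], [607, 144, 79]]
[[608, 182, 66], [607, 179, 68], [607, 177, 66], [609, 177, 56], [612, 177, 41], [615, 176, 26], [615, 174, 23], [615, 172, 22], [614, 169, 22], [614, 167, 23], [613, 164, 23], [609, 159, 42], [600, 152, 80], [601, 151, 76], [599, 148, 81], [600, 146, 78]]
```

View pics/c.png

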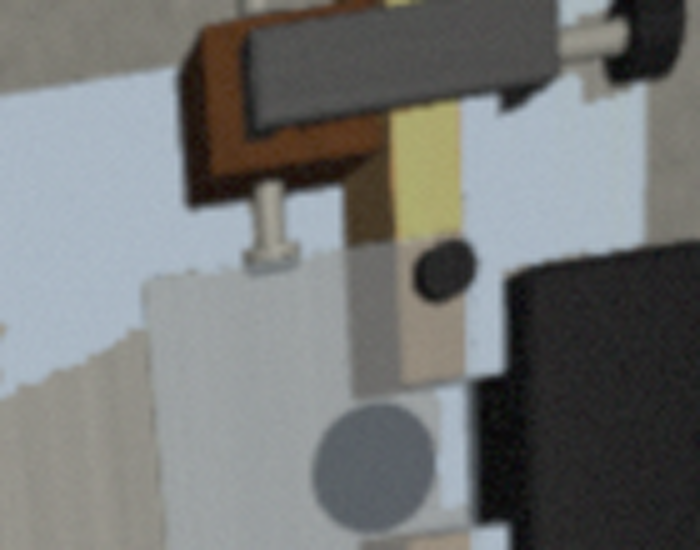

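The crop shows the whole bolt head at about (270,255), its face at world y≈0.156 and the stop face at ≈0.176, so the bolt stands out about 20 mm. Now I'll descend 5 mm, grip and lift.

carry_out:
  motion:
    - {"ax": 0, "ay": 0, "az": 0, "x": 0, "y": 0, "z": 0.3, "jaw": 6}
    - {"ax": 0, "ay": 0, "az": 0, "x": 0, "y": 0, "z": 0.2, "jaw": 5}
    - {"ax": 0, "ay": 0, "az": 0, "x": 0, "y": 0, "z": 0, "jaw": 4}
    - {"ax": 0, "ay": 0, "az": 0, "x": 0, "y": 0, "z": 0, "jaw": 3.5}
    - {"ax": 0, "ay": 0, "az": 0, "x": 0, "y": 0, "z": 0, "jaw": 2}
    - {"ax": 0, "ay": 0, "az": 0, "x": 0, "y": 0, "z": 0, "jaw": 2}
    - {"ax": 0, "ay": 0, "az": 0, "x": 0, "y": 0, "z": 0, "jaw": 2}
    - {"ax": 0, "ay": 0, "az": 0, "x": 0, "y": 0, "z": 0, "jaw": 2}
  squeeze: 60

```text
time_s: 7.48
tool_pos: [0.4925, 0.0293, 0.0237]
ee_rot: [[0.219, 0.976, 0.001], [0.976, -0.219, 0.0], [0.0, 0.001, -1.0]]
ft_force: [-0.2, -0.3, 3.8]
opening: 0.335
finger_force: 61.0
```

Gripped at 61 N. I'll lift, carry the stick behind the blank and turn it to 45° to the fence.

carry_out:
  motion:
    - {"ax": 0, "ay": 0, "az": 0, "x": 0, "y": 0, "z": -0.5, "jaw": 2}
    - {"ax": 0, "ay": 0, "az": 0, "x": 0, "y": 0, "z": -1.5, "jaw": 2}
    - {"ax": 0, "ay": 0, "az": 0, "x": 0, "y": 0, "z": -2, "jaw": 2}
    - {"ax": 0, "ay": 0, "az": 0, "x": 0, "y": 0, "z": -2, "jaw": 2}
    - {"ax": 0, "ay": 0, "az": 0, "x": 0, "y": 0, "z": -2, "jaw": 2}
    - {"ax": 0, "ay": 0, "az": 0, "x": -1.5, "y": 0.1, "z": 0, "jaw": 2}
    - {"ax": 0, "ay": 0, "az": 0, "x": -3, "y": 0.2, "z": 0, "jaw": 2}
    - {"ax": 0, "ay": 0, "az": 0, "x": -3, "y": 0.2, "z": 0, "jaw": 2}
    - {"ax": 0, "ay": 0, "az": 0, "x": -3, "y": 0.2, "z": 0, "jaw": 2}
    - {"ax": 0, "ay": 0, "az": 0, "x": -3, "y": 0.2, "z": 0, "jaw": 2}
    - {"ax": 0, "ay": 0, "az": 0, "x": -3, "y": 0.2, "z": 0, "jaw": 2}
    - {"ax": 0, "ay": 0, "az": 0, "x": -3, "y": 0.2, "z": 0, "jaw": 2}
    - {"ax": 0, "ay": 0, "az": 0, "x": -3, "y": 0.2, "z": 0, "jaw": 2}
    - {"ax": 0, "ay": 0, "az": 0, "x": -3, "y": 0.2, "z": 0, "jaw": 2}
    - {"ax": 0, "ay": 0, "az": 0, "x": -3, "y": 0.2, "z": 0, "jaw": 2}
    - {"ax": 0, "ay": 0, "az": 0, "x": -3, "y": 0.1, "z": 0, "jaw": 2}
    - {"ax": 0, "ay": 0, "az": 0, "x": -2.5, "y": 0, "z": 0, "jaw": 2}
    - {"ax": 0, "ay": 0, "az": 0, "x": -0.4, "y": 0, "z": 0, "jaw": 2}

```text
time_s: 8.98
tool_pos: [0.4336, -0.316, 0.1035]
ee_rot: [[0.226, 0.974, -0.001], [0.974, -0.226, -0.003], [-0.003, -0.0, -1.0]]
ft_force: [0.2, 0.2, -0.8]
opening: 0.336
finger_force: 60.5
```

carry_out:
  motion:
    - {"ax": 0, "ay": 0, "az": 0.03, "x": 0, "y": 0, "z": 0, "jaw": 2}
    - {"ax": 0, "ay": 0, "az": 0.07, "x": 0, "y": 0, "z": 0, "jaw": 2}
    - {"ax": 0, "ay": 0, "az": 0.08, "x": 0, "y": 0, "z": 0, "jaw": 2}
    - {"ax": 0, "ay": 0, "az": 0.08, "x": 0, "y": 0, "z": 0, "jaw": 2}
    - {"ax": 0, "ay": 0, "az": 0.08, "x": 0, "y": 0, "z": 0, "jaw": 2}
    - {"ax": 0, "ay": 0, "az": 0.08, "x": 0, "y": 0, "z": 0, "jaw": 2}
    - {"ax": 0, "ay": 0, "az": 0.08, "x": 0, "y": 0, "z": 0, "jaw": 2}
    - {"ax": 0, "ay": 0, "az": 0.07, "x": 0, "y": 0, "z": 0, "jaw": 2}
    - {"ax": 0, "ay": 0, "az": 0.05, "x": 0, "y": 0, "z": 0, "jaw": 2}
    - {"ax": 0, "ay": 0, "az": 0.022, "x": 0, "y": 0, "z": 0, "jaw": 2}
    - {"ax": 0, "ay": 0, "az": 0, "x": 0, "y": 0, "z": 0, "jaw": 2}
    - {"ax": 0, "ay": 0, "az": 0, "x": 0, "y": 0, "z": 0, "jaw": 2}
    - {"ax": 0, "ay": 0, "az": 0, "x": 0, "y": 0, "z": 0, "jaw": 2}

```text
time_s: 10.07
tool_pos: [0.4362, -0.3105, 0.1032]
ee_rot: [[0.759, 0.651, -0.0], [0.651, -0.759, 0.0], [0.0, -0.0, -1.0]]
ft_force: [-0.0, 0.1, -1.4]
opening: 0.336
finger_force: 60.4
```

```bash
python3 m.py w3 stick blank; python3 - <<'E'
from h import *
for c in["scene","side"]:
    im,d,p=cloud(c); 
    for q in masks_of(c,"stick")[:1]:
        s=p[q["mask"]&(d>0)]; s=s[s[:,2]>.09]
        r=cv2.minAreaRect((s[:,:2]*1000).astype(np.float32)) if len(s)>5 else None
        print(c,q["p"],r,np.percentile(s[:,2],[5,50,95]))
        for a in(0,1):
            k=np.polyfit(s[:,0],s[:,2],1)
        print("slope z per x",k[0])
E
```

```text
[ 0.43622973 -0.31056875  0.10326723] [7.59228394e-01 6.50824263e-01 1.57111393e-04] 10.1167 [ 0.41963845 -0.24709234 -1.28598711]
stick 0.71 23415 ztop 0.1193 rect mm [ 461.5 -288. ] [170.4  30.1] 40.5 lo/hi [[0.402, -0.34, 0.118], [0.528, -0.229, 0.12]]
blank 0.96 679 ztop 0.0395 rect mm [ 235.4 -345.6] [15.  35.3] 89.8 lo/hi [[0.222, -0.355, 0.008], [0.253, -0.338, 0.041]]Traceback (most recent call last):
  File "<stdin>", line 7, in <module>
    return _quantile_unchecked(
        a, q, axis, out, overwrite_input, method, keepdims, weights)
    return _ureduce(a,
                    func=_quantile_ureduce_func,
    ...<5 lines>...
                    overwrite_input=overwrite_input,
                    method=method)
    r = func(a, **kwargs)
    result = _quantile(arr,
                       quantiles=q,
    ...<2 lines>...
                       out=out,
                       weights=wgt)
    slices_having_nans = np.isnan(arr[-1, ...])
                                  ~~~^^^^^^^^^
IndexError: index -1 is out of bounds for axis 0 with size 0
```

The stick is level (top at z 0.119), heading 40.5°, with the notch root about 15 mm behind the blank's corner and 1 mm off sideways. I'll lower it and then creep to contact.

carry_out:
  motion:
    - {"ax": 0, "ay": 0, "az": 0, "x": 0, "y": 0, "z": 1, "jaw": 2}
    - {"ax": 0, "ay": 0, "az": 0, "x": 0, "y": 0, "z": 1.5, "jaw": 2}
    - {"ax": 0, "ay": 0, "az": 0, "x": 0, "y": 0, "z": 1.5, "jaw": 2}
    - {"ax": 0, "ay": 0, "az": 0, "x": 0, "y": 0, "z": 1.5, "jaw": 2}
    - {"ax": 0, "ay": 0, "az": 0, "x": 0, "y": -0.08, "z": 1, "jaw": 2}
    - {"ax": 0, "ay": 0, "az": 0, "x": 0, "y": 0, "z": 0.4, "jaw": 2}
    - {"ax": 0, "ay": 0, "az": 0, "x": 0.2, "y": 0, "z": 0, "jaw": 2}
    - {"ax": 0, "ay": 0, "az": 0, "x": 0.2, "y": 0, "z": 0, "jaw": 2}
    - {"ax": 0, "ay": 0, "az": 0, "x": 0.2, "y": 0, "z": 0, "jaw": 2}
    - {"ax": 0, "ay": 0, "az": 0, "x": 0.2, "y": 0, "z": 0, "jaw": 2}
    - {"ax": 0, "ay": 0, "az": 0, "x": 0.2, "y": 0, "z": 0, "jaw": 2}
    - {"ax": 0, "ay": 0, "az": 0, "x": 0.2, "y": 0, "z": 0, "jaw": 2}
    - {"ax": 0, "ay": 0, "az": 0, "x": 0.2, "y": 0, "z": 0, "jaw": 2}
    - {"ax": 0, "ay": 0, "az": 0, "x": 0.2, "y": 0, "z": 0, "jaw": 2}
    - {"ax": 0, "ay": 0, "az": 0, "x": 0.2, "y": 0, "z": 0, "jaw": 2}
    - {"ax": 0, "ay": 0, "az": 0, "x": 0.2, "y": 0, "z": 0, "jaw": 2}

```text
time_s: 11.65
tool_pos: [0.4508, -0.2974, 0.0343]
ee_rot: [[0.76, 0.65, -0.0], [0.65, -0.76, -0.0], [-0.0, 0.0, -1.0]]
ft_force: [0.0, -1.0, -1.0]
opening: 0.332
finger_force: 60.5
```

carry_out:
  motion:
    - {"ax": 0, "ay": 0, "az": 0, "x": 0.2, "y": 0, "z": 0, "jaw": 2}
    - {"ax": 0, "ay": 0, "az": 0, "x": 0.2, "y": 0, "z": 0, "jaw": 2}
    - {"ax": 0, "ay": 0, "az": 0, "x": 0.2, "y": 0, "z": 0, "jaw": 2}
    - {"ax": 0, "ay": 0, "az": 0, "x": 0.2, "y": 0, "z": 0, "jaw": 2}
    - {"ax": 0, "ay": 0, "az": 0, "x": 0.2, "y": 0, "z": 0, "jaw": 2}
    - {"ax": 0, "ay": 0, "az": 0, "x": 0.2, "y": 0, "z": 0, "jaw": 2}
    - {"ax": 0, "ay": 0, "az": 0, "x": 0.2, "y": 0, "z": 0, "jaw": 2}

```text
time_s: 12.23
tool_pos: [0.4617, -0.2879, 0.0343]
ee_rot: [[0.76, 0.65, 0.0], [0.65, -0.76, 0.0], [0.0, 0.0, -1.0]]
ft_force: [-1.4, -2.1, -1.1]
opening: 0.334
finger_force: 60.5
```

```bash
cat > b.py <<'E'
from h import *
# blank pose in fence frame from scene+side (stationary cams), plus force in fence axes
fx=np.array([.997,-.0773]);fy=np.array([.0773,.997]);O=np.array([.6373,.101])
o=ctrl.get_obs();t=o["tool_pos"][:2]-O
print("t",o["time_s"],"tcp fence mm",np.round([t@fx*1e3,t@fy*1e3],1),"F fence",np.round([o["ft_force"][:2]@fx,o["ft_force"][:2]@fy,o["ft_force"][2]],1))
for c in["scene","side"]:
    im,d,p=cloud(c)
    for q in masks_of(c,"blank")[:4]:
        s=p[q["mask"]&(d>0)]; s=s[abs(s[:,2]-.062)<.006]
        w=(s[:,:2]-O); w=np.c_[w@fx,w@fy]*1e3
        if len(w)<60 or not(-80<np.median(w[:,0])<10): continue
        r=cv2.minAreaRect(w.astype(np.float32)); print(c,round(q["p"],2),np.round(r[0],1),np.round(r[1],1),round(r[2],1),"x+edge",round(np.percentile(w[:,0],98),1),"lead",round(np.percentile(w[:,1],99),1))
E
python3 b.py
```

```text
t 12.2333 tcp fence mm [-145.  -401.3] F fence [-1.2 -2.2 -1.1]
scene 0.67 [ -34.7 -236.8] [ 54.1 140.2] 4.2 x+edge -9.3 lead -168.3
side 0.56 [ -34.1 -239.3] [ 50.6 152.8] 6.3 x+edge -7.1 lead -167.5
```

The stick is pushing the blank at about 2.5 N with the blank still 8 mm off the fence. Continuing slowly until it touches.

carry_out:
  motion:
    - {"ax": 0, "ay": 0, "az": 0, "x": 0.1, "y": 0, "z": 0, "jaw": 2}
    - {"ax": 0, "ay": 0, "az": 0, "x": 0.1, "y": 0, "z": 0, "jaw": 2}
    - {"ax": 0, "ay": 0, "az": 0, "x": 0.1, "y": 0, "z": 0, "jaw": 2}
    - {"ax": 0, "ay": 0, "az": 0, "x": 0.1, "y": 0, "z": 0, "jaw": 2}

```text
time_s: 12.77
tool_pos: [0.4645, -0.2855, 0.0343]
ee_rot: [[0.76, 0.65, -0.0], [0.65, -0.76, -0.0], [-0.0, 0.0, -1.0]]
ft_force: [0.0, -0.9, -1.5]
opening: 0.333
finger_force: 60.5
```

```bash
python3 b.py
```

```text
t 12.7667 tcp fence mm [-142.4 -398.7] F fence [ 0.1 -0.9 -1.5]
scene 0.65 [ -32.9 -234.7] [ 50.5 138.7] 4.4 x+edge -10.5 lead -167.1
side 0.95 [ -32.4 -237. ] [ 51.6 148.5] 6.0 x+edge -4.2 lead -164.8
```

carry_out:
  motion:
    - {"ax": 0, "ay": 0, "az": 0, "x": 0.1, "y": 0, "z": 0, "jaw": 2}
    - {"ax": 0, "ay": 0, "az": 0, "x": 0.1, "y": -0.03, "z": 0, "jaw": 2}
    - {"ax": 0, "ay": 0, "az": 0, "x": 0.1, "y": -0.09, "z": 0, "jaw": 2}
    - {"ax": 0, "ay": 0, "az": 0, "x": 0.12, "y": -0.12, "z": 0, "jaw": 2}
    - {"ax": 0, "ay": 0, "az": 0, "x": 0.12, "y": -0.12, "z": 0, "jaw": 2}
    - {"ax": 0, "ay": 0, "az": 0, "x": 0.12, "y": -0.12, "z": 0, "jaw": 2}
    - {"ax": 0, "ay": 0, "az": 0, "x": 0.12, "y": -0.12, "z": 0, "jaw": 2}

```text
time_s: 13.55
tool_pos: [0.4667, -0.2755, 0.0343]
ee_rot: [[0.76, 0.65, 0.0], [0.65, -0.76, 0.0], [0.0, -0.0, -1.0]]
ft_force: [-1.3, -0.8, -0.9]
opening: 0.331
finger_force: 60.4
```

```bash
python3 b.py
```

```text
t 13.55 tcp fence mm [-141.  -388.6] F fence [-1.2 -0.9 -0.9]
scene 0.67 [ -32.6 -225.1] [ 51.3 140.1] 0.4 x+edge -8.3 lead -156.7
side 0.67 [ -25.8 -226.8] [ 54.1 149.1] 3.6 x+edge 1.4 lead -154.9
```

carry_out:
  motion:
    - {"ax": 0, "ay": 0, "az": 0, "x": 0.11, "y": -0.09, "z": 0, "jaw": 2}
    - {"ax": 0, "ay": 0, "az": 0, "x": 0.11, "y": -0.09, "z": 0, "jaw": 2}
    - {"ax": 0, "ay": 0, "az": 0, "x": 0.11, "y": -0.09, "z": 0, "jaw": 2}
    - {"ax": 0, "ay": 0, "az": 0, "x": 0.11, "y": -0.09, "z": 0, "jaw": 2}
    - {"ax": 0, "ay": 0, "az": 0, "x": 0.11, "y": -0.09, "z": 0, "jaw": 2}
    - {"ax": 0, "ay": 0, "az": 0, "x": 0.11, "y": -0.09, "z": 0, "jaw": 2}
    - {"ax": 0, "ay": 0, "az": 0, "x": 0.11, "y": -0.09, "z": 0, "jaw": 2}
    - {"ax": 0, "ay": 0, "az": 0, "x": 0.11, "y": -0.09, "z": 0, "jaw": 2}
    - {"ax": 0, "ay": 0, "az": 0, "x": 0.11, "y": -0.09, "z": 0, "jaw": 2}
    - {"ax": 0, "ay": 0, "az": 0, "x": 0.11, "y": -0.09, "z": 0, "jaw": 2}

```text
time_s: 14.58
tool_pos: [0.4685, -0.2621, 0.0342]
ee_rot: [[0.76, 0.65, -0.001], [0.65, -0.76, -0.0], [-0.001, -0.0, -1.0]]
ft_force: [-3.3, -2.0, -0.7]
opening: 0.335
finger_force: 60.5
```

```bash
python3 b.py
```

```text
t 14.5833 tcp fence mm [-140.2 -375. ] F fence [-3.1 -2.3 -0.7]
scene 0.69 [ -28.3 -212.6] [137.8  42.4] 89.7 x+edge -9.8 lead -145.1
side 0.81 [ -23.8 -214.7] [ 52.3 146. ] 1.0 x+edge -0.3 lead -143.8
```

carry_out:
  motion:
    - {"ax": 0, "ay": 0, "az": 0, "x": 0.1, "y": -0.07, "z": 0, "jaw": 2}
    - {"ax": 0, "ay": 0, "az": 0, "x": 0.14, "y": -0.13, "z": 0, "jaw": 2}
    - {"ax": 0, "ay": 0, "az": 0, "x": 0.14, "y": -0.14, "z": 0, "jaw": 2}
    - {"ax": 0, "ay": 0, "az": 0, "x": 0.14, "y": -0.14, "z": 0, "jaw": 2}
    - {"ax": 0, "ay": 0, "az": 0, "x": 0.14, "y": -0.14, "z": 0, "jaw": 2}
    - {"ax": 0, "ay": 0, "az": 0, "x": 0.14, "y": -0.14, "z": 0, "jaw": 2}
    - {"ax": 0, "ay": 0, "az": 0, "x": 0.14, "y": -0.14, "z": 0, "jaw": 2}
    - {"ax": 0, "ay": 0, "az": 0, "x": 0.14, "y": -0.14, "z": 0, "jaw": 2}
    - {"ax": 0, "ay": 0, "az": 0, "x": 0.14, "y": -0.14, "z": 0, "jaw": 2}
    - {"ax": 0, "ay": 0, "az": 0, "x": 0.14, "y": -0.14, "z": 0, "jaw": 2}

```text
time_s: 15.62
tool_pos: [0.47, -0.2434, 0.0342]
ee_rot: [[0.76, 0.65, -0.001], [0.65, -0.76, -0.0], [-0.001, -0.001, -1.0]]
ft_force: [-4.0, -2.6, -0.4]
opening: 0.333
finger_force: 60.5
```

```bash
python3 b.py
```

```text
t 15.6167 tcp fence mm [-140.2 -356.3] F fence [-3.8 -2.9 -0.4]
scene 0.85 [ -28.6 -194.7] [ 45.2 138.9] 1.0 x+edge -8.7 lead -127.2
side 0.84 [ -23.4 -197.9] [ 52.1 151.6] 0.2 x+edge 0.3 lead -125.6
```

The force is steady (fence 3.8 N, feed 2.9 N) and the blank is flat on the fence. Feeding along it now.

carry_out:
  motion:
    - {"ax": 0, "ay": 0, "az": 0, "x": 0.15, "y": -0.15, "z": 0, "jaw": 2}
    - {"ax": 0, "ay": 0, "az": 0, "x": 0.18, "y": -0.18, "z": 0, "jaw": 2}
    - {"ax": 0, "ay": 0, "az": 0, "x": 0.2, "y": -0.2, "z": 0, "jaw": 2}
    - {"ax": 0, "ay": 0, "az": 0, "x": 0.2, "y": -0.2, "z": 0, "jaw": 2}
    - {"ax": 0, "ay": 0, "az": 0, "x": 0.2, "y": -0.2, "z": 0, "jaw": 2}
    - {"ax": 0, "ay": 0, "az": 0, "x": 0.2, "y": -0.2, "z": 0, "jaw": 2}
    - {"ax": 0, "ay": 0, "az": 0, "x": 0.2, "y": -0.2, "z": 0, "jaw": 2}
    - {"ax": 0, "ay": 0, "az": 0, "x": 0.2, "y": -0.2, "z": 0, "jaw": 2}
    - {"ax": 0, "ay": 0, "az": 0, "x": 0.2, "y": -0.2, "z": 0, "jaw": 2}
    - {"ax": 0, "ay": 0, "az": 0, "x": 0.2, "y": -0.2, "z": 0, "jaw": 2}
    - {"ax": 0, "ay": 0, "az": 0, "x": 0.2, "y": -0.2, "z": 0, "jaw": 2}
    - {"ax": 0, "ay": 0, "az": 0, "x": 0.2, "y": -0.2, "z": 0, "jaw": 2}
    - {"ax": 0, "ay": 0, "az": 0, "x": 0.2, "y": -0.2, "z": 0, "jaw": 2}

```text
time_s: 16.9
tool_pos: [0.4728, -0.2075, 0.0341]
ee_rot: [[0.76, 0.65, -0.001], [0.65, -0.76, -0.0], [-0.001, -0.001, -1.0]]
ft_force: [-3.9, -3.6, -0.2]
opening: 0.337
finger_force: 60.5
```

```bash
python3 b.py
```

```text
t 16.9 tcp fence mm [-140.1 -320.3] F fence [-3.6 -3.9 -0.2]
scene 0.75 [ -28.5 -158.1] [ 43.9 138.8] 0.0 x+edge -8.6 lead -90.5
side 0.77 [ -23.7 -157.6] [ 51.7 146. ] 0.2 x+edge -0.1 lead -87.2
```

carry_out:
  motion:
    - {"ax": 0, "ay": 0, "az": 0, "x": 0.2, "y": -0.2, "z": 0, "jaw": 2}
    - {"ax": 0, "ay": 0, "az": 0, "x": 0.2, "y": -0.2, "z": 0, "jaw": 2}
    - {"ax": 0, "ay": 0, "az": 0, "x": 0.2, "y": -0.2, "z": 0, "jaw": 2}
    - {"ax": 0, "ay": 0, "az": 0, "x": 0.2, "y": -0.2, "z": 0, "jaw": 2}
    - {"ax": 0, "ay": 0, "az": 0, "x": 0.2, "y": -0.2, "z": 0, "jaw": 2}
    - {"ax": 0, "ay": 0, "az": 0, "x": 0.2, "y": -0.2, "z": 0, "jaw": 2}
    - {"ax": 0, "ay": 0, "az": 0, "x": 0.2, "y": -0.2, "z": 0, "jaw": 2}
    - {"ax": 0, "ay": 0, "az": 0, "x": 0.2, "y": -0.2, "z": 0, "jaw": 2}
    - {"ax": 0, "ay": 0, "az": 0, "x": 0.2, "y": -0.2, "z": 0, "jaw": 2}
    - {"ax": 0, "ay": 0, "az": 0, "x": 0.2, "y": -0.2, "z": 0, "jaw": 2}
    - {"ax": 0, "ay": 0, "az": 0, "x": 0.2, "y": -0.2, "z": 0, "jaw": 2}
    - {"ax": 0, "ay": 0, "az": 0, "x": 0.2, "y": -0.2, "z": 0, "jaw": 2}
    - {"ax": 0, "ay": 0, "az": 0, "x": 0.2, "y": -0.2, "z": 0, "jaw": 2}
    - {"ax": 0, "ay": 0, "az": 0, "x": 0.2, "y": -0.2, "z": 0, "jaw": 2}
    - {"ax": 0, "ay": 0, "az": 0, "x": 0.2, "y": -0.2, "z": 0, "jaw": 2}
    - {"ax": 0, "ay": 0, "az": 0, "x": 0.2, "y": -0.2, "z": 0, "jaw": 2}

```text
time_s: 18.43
tool_pos: [0.4763, -0.1624, 0.0341]
ee_rot: [[0.76, 0.65, -0.001], [0.65, -0.76, -0.0], [-0.001, -0.001, -1.0]]
ft_force: [-5.3, -3.4, 0.9]
opening: 0.335
finger_force: 60.5
```

```bash
python3 b.py
```

```text
t 18.4333 tcp fence mm [-140.1 -275.1] F fence [-5.  -3.8  0.9]
scene 0.63 [ -26.9 -119. ] [ 42.8 127.8] 0.1 x+edge -8.5 lead -56.6
side 0.88 [ -23.3 -130.4] [ 53.7 112.9] 0.7 x+edge 0.5 lead -75.9
```

carry_out:
  motion:
    - {"ax": 0, "ay": 0, "az": 0, "x": 0.19, "y": -0.2, "z": 0, "jaw": 2}
    - {"ax": 0, "ay": 0, "az": 0, "x": 0.2, "y": -0.2, "z": 0, "jaw": 2}
    - {"ax": 0, "ay": 0, "az": 0, "x": 0.2, "y": -0.2, "z": 0, "jaw": 2}
    - {"ax": 0, "ay": 0, "az": 0, "x": 0.2, "y": -0.2, "z": 0, "jaw": 2}
    - {"ax": 0, "ay": 0, "az": 0, "x": 0.2, "y": -0.21, "z": 0, "jaw": 2}
    - {"ax": 0, "ay": 0, "az": 0, "x": 0.2, "y": -0.2, "z": 0, "jaw": 2}
    - {"ax": 0, "ay": 0, "az": 0, "x": 0.2, "y": -0.2, "z": 0, "jaw": 2}
    - {"ax": 0, "ay": 0, "az": 0, "x": 0.2, "y": -0.2, "z": 0, "jaw": 2}
    - {"ax": 0, "ay": 0, "az": 0, "x": 0.2, "y": -0.2, "z": 0, "jaw": 2}
    - {"ax": 0, "ay": 0, "az": 0, "x": 0.2, "y": -0.2, "z": 0, "jaw": 2}
    - {"ax": 0, "ay": 0, "az": 0, "x": 0.2, "y": -0.2, "z": 0, "jaw": 2}
    - {"ax": 0, "ay": 0, "az": 0, "x": 0.2, "y": -0.2, "z": 0, "jaw": 2}
    - {"ax": 0, "ay": 0, "az": 0, "x": 0.2, "y": -0.2, "z": 0, "jaw": 2}
    - {"ax": 0, "ay": 0, "az": 0, "x": 0.2, "y": -0.2, "z": 0, "jaw": 2}

```text
time_s: 19.8
tool_pos: [0.4794, -0.1227, 0.0341]
ee_rot: [[0.76, 0.65, -0.001], [0.65, -0.76, 0.0], [-0.001, -0.001, -1.0]]
ft_force: [-4.5, -2.5, -0.7]
opening: 0.335
finger_force: 60.5
```

```bash
python3 b.py
```

```text
t 19.8 tcp fence mm [-140.1 -235.2] F fence [-4.3 -2.8 -0.7]
scene 0.5 [-29.1 -99.1] [44.2 88.1] 0.9 x+edge -8.9 lead -55.5
side 0.58 [ -24.1 -109. ] [50.7 71.9] 1.8 x+edge 0.2 lead -75.3
```

carry_out:
  motion:
    - {"ax": 0, "ay": 0, "az": 0, "x": 0.2, "y": -0.2, "z": 0, "jaw": 2}
    - {"ax": 0, "ay": 0, "az": 0, "x": 0.2, "y": -0.2, "z": 0, "jaw": 2}
    - {"ax": 0, "ay": 0, "az": 0, "x": 0.2, "y": -0.2, "z": 0, "jaw": 2}
    - {"ax": 0, "ay": 0, "az": 0, "x": 0.2, "y": -0.2, "z": 0, "jaw": 2}
    - {"ax": 0, "ay": 0, "az": 0, "x": 0.2, "y": -0.2, "z": 0, "jaw": 2}
    - {"ax": 0, "ay": 0, "az": 0, "x": 0.2, "y": -0.2, "z": 0, "jaw": 2}
    - {"ax": 0, "ay": 0, "az": 0, "x": 0.2, "y": -0.2, "z": 0, "jaw": 2}
    - {"ax": 0, "ay": 0, "az": 0, "x": 0.2, "y": -0.2, "z": 0, "jaw": 2}
    - {"ax": 0, "ay": 0, "az": 0, "x": 0.2, "y": -0.2, "z": 0, "jaw": 2}
    - {"ax": 0, "ay": 0, "az": 0, "x": 0.2, "y": -0.2, "z": 0, "jaw": 2}
    - {"ax": 0, "ay": 0, "az": 0, "x": 0.2, "y": -0.2, "z": 0, "jaw": 2}
    - {"ax": 0, "ay": 0, "az": 0, "x": 0.2, "y": -0.2, "z": 0, "jaw": 2}
    - {"ax": 0, "ay": 0, "az": 0, "x": 0.2, "y": -0.2, "z": 0, "jaw": 2}
    - {"ax": 0, "ay": 0, "az": 0, "x": 0.15, "y": -0.15, "z": 0, "jaw": 2}
    - {"ax": 0, "ay": 0, "az": 0, "x": 0.1, "y": -0.1, "z": 0, "jaw": 2}

```text
time_s: 21.25
tool_pos: [0.4825, -0.0827, 0.0341]
ee_rot: [[0.76, 0.65, -0.001], [0.65, -0.76, -0.0], [-0.001, -0.001, -1.0]]
ft_force: [-4.5, -3.8, -0.2]
opening: 0.33
finger_force: 60.5
```

```bash
python3 b.py; python3 - <<'E'
from h import *
im,d,p=cloud("scene"); save("s2.png",cv2.resize(im[150:270,230:430],None,fx=4,fy=4,interpolation=cv2.INTER_CUBIC))
E
```

```text
t 21.25 tcp fence mm [-140.1 -195.1] F fence [-4.2 -4.1 -0.2]
side 0.59 [-22.9 -34.3] [145.   50.9] 89.9 x+edge -0.4 lead 38.1
```

View pics/s2.png

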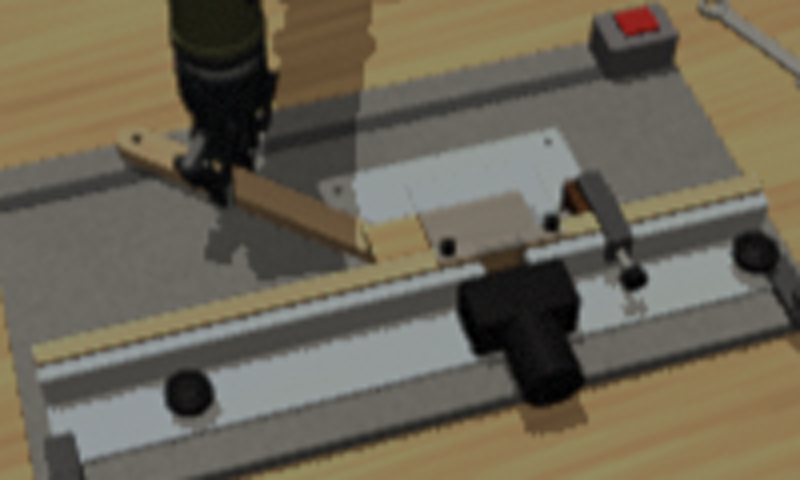

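The crop shows the notch on the blank's trailing corner at (365,245) and the blank under the guard against the fence. Its lead is about 15 mm short of the bolt, so I'll creep from here.

carry_out:
  motion:
    - {"ax": 0, "ay": 0, "az": 0, "x": 0.08, "y": -0.08, "z": 0, "jaw": 2}
    - {"ax": 0, "ay": 0, "az": 0, "x": 0.08, "y": -0.08, "z": 0, "jaw": 2}
    - {"ax": 0, "ay": 0, "az": 0, "x": 0.08, "y": -0.08, "z": 0, "jaw": 2}
    - {"ax": 0, "ay": 0, "az": 0, "x": 0.08, "y": -0.08, "z": 0, "jaw": 2}
    - {"ax": 0, "ay": 0, "az": 0, "x": 0.08, "y": -0.08, "z": 0, "jaw": 2}
    - {"ax": 0, "ay": 0, "az": 0, "x": 0.08, "y": -0.08, "z": 0, "jaw": 2}
    - {"ax": 0, "ay": 0, "az": 0, "x": 0.08, "y": -0.08, "z": 0, "jaw": 2}
    - {"ax": 0, "ay": 0, "az": 0, "x": 0.08, "y": -0.08, "z": 0, "jaw": 2}
    - {"ax": 0, "ay": 0, "az": 0, "x": 0.05, "y": -0.05, "z": 0, "jaw": 2}

```text
time_s: 22.25
tool_pos: [0.4833, -0.073, 0.0341]
ee_rot: [[0.76, 0.65, -0.001], [0.65, -0.76, -0.0], [-0.001, -0.001, -1.0]]
ft_force: [-4.0, -3.6, -0.1]
opening: 0.331
finger_force: 60.5
```

carry_out:
  motion:
    - {"ax": 0, "ay": 0, "az": 0, "x": 0.05, "y": -0.05, "z": 0, "jaw": 2}
    - {"ax": 0, "ay": 0, "az": 0, "x": 0.05, "y": -0.05, "z": 0, "jaw": 2}

```text
time_s: 22.42
tool_pos: [0.4833, -0.0717, 0.0341]
ee_rot: [[0.76, 0.65, -0.001], [0.65, -0.76, -0.0], [-0.001, -0.001, -1.0]]
ft_force: [-5.3, -3.7, 0.1]
opening: 0.334
finger_force: 60.5
```

carry_out:
  motion:
    - {"ax": 0, "ay": 0, "az": 0, "x": 0.05, "y": -0.05, "z": 0, "jaw": 2}
    - {"ax": 0, "ay": 0, "az": 0, "x": 0.05, "y": -0.05, "z": 0, "jaw": 2}
    - {"ax": 0, "ay": 0, "az": 0, "x": 0.03, "y": -0.03, "z": 0, "jaw": 2}

```text
time_s: 22.67
tool_pos: [0.4835, -0.0698, 0.0341]
ee_rot: [[0.76, 0.65, -0.001], [0.65, -0.76, -0.0], [-0.001, -0.001, -1.0]]
ft_force: [-6.2, -4.1, -0.1]
opening: 0.337
finger_force: 60.5
```

carry_out:
  motion:
    - {"ax": 0, "ay": 0, "az": 0, "x": 0.05, "y": -0.05, "z": 0, "jaw": 2}
    - {"ax": 0, "ay": 0, "az": 0, "x": 0.04, "y": -0.04, "z": 0, "jaw": 2}

```text
time_s: 22.83
tool_pos: [0.4836, -0.0686, 0.0341]
ee_rot: [[0.76, 0.65, -0.001], [0.65, -0.76, -0.0], [-0.001, -0.001, -1.0]]
ft_force: [-4.7, -2.7, -0.2]
opening: 0.335
finger_force: 60.5
```

carry_out:
  motion:
    - {"ax": 0, "ay": 0, "az": 0, "x": 0.05, "y": -0.05, "z": 0, "jaw": 2}
    - {"ax": 0, "ay": 0, "az": 0, "x": 0.04, "y": -0.04, "z": 0, "jaw": 2}

```text
time_s: 23.0
tool_pos: [0.4837, -0.0674, 0.0341]
ee_rot: [[0.76, 0.65, -0.001], [0.65, -0.76, -0.0], [-0.001, -0.001, -1.0]]
ft_force: [-4.6, -3.9, 0.1]
opening: 0.341
finger_force: 60.5
```

carry_out:
  motion:
    - {"ax": 0, "ay": 0, "az": 0, "x": 0.05, "y": -0.05, "z": 0, "jaw": 2}
    - {"ax": 0, "ay": 0, "az": 0, "x": 0.04, "y": -0.04, "z": 0, "jaw": 2}

```text
time_s: 23.17
tool_pos: [0.4837, -0.0662, 0.0341]
ee_rot: [[0.76, 0.65, -0.001], [0.65, -0.76, -0.0], [-0.001, -0.001, -1.0]]
ft_force: [-5.1, -4.2, -0.3]
opening: 0.334
finger_force: 60.5
```

carry_out:
  motion:
    - {"ax": 0, "ay": 0, "az": 0, "x": 0.05, "y": -0.05, "z": 0, "jaw": 2}
    - {"ax": 0, "ay": 0, "az": 0, "x": 0.03, "y": -0.03, "z": 0, "jaw": 2}

```text
time_s: 23.33
tool_pos: [0.4835, -0.066, 0.0341]
ee_rot: [[0.761, 0.649, -0.002], [0.649, -0.761, -0.001], [-0.002, -0.0, -1.0]]
ft_force: [-5.2, -5.6, -0.1]
opening: 0.332
finger_force: 60.6
```

carry_out:
  motion:
    - {"ax": 0, "ay": 0, "az": 0, "x": 0.05, "y": -0.05, "z": 0, "jaw": 2}
    - {"ax": 0, "ay": 0, "az": 0, "x": 0.03, "y": -0.03, "z": 0, "jaw": 2}

```text
time_s: 23.5
tool_pos: [0.4833, -0.0658, 0.034]
ee_rot: [[0.761, 0.648, -0.002], [0.648, -0.761, -0.002], [-0.003, 0.0, -1.0]]
ft_force: [-6.1, -8.9, 0.4]
opening: 0.332
finger_force: 60.6
```

The stop has been reached: the TCP has stalled and the feed force is up to about 9 N, of which I put some 6 N on the bolt. I'll hold it there.

carry_out:
  motion:
    - {"ax": 0, "ay": 0, "az": 0, "x": 0, "y": 0, "z": 0, "jaw": 2}
    - {"ax": 0, "ay": 0, "az": 0, "x": 0, "y": 0, "z": 0, "jaw": 2}
    - {"ax": 0, "ay": 0, "az": 0, "x": 0, "y": 0, "z": 0, "jaw": 2}
    - {"ax": 0, "ay": 0, "az": 0, "x": 0, "y": 0, "z": 0, "jaw": 2}
    - {"ax": 0, "ay": 0, "az": 0, "x": 0, "y": 0, "z": 0, "jaw": 2}
    - {"ax": 0, "ay": 0, "az": 0, "x": 0, "y": 0, "z": 0, "jaw": 2}

```text
time_s: 24.0
tool_pos: [0.4833, -0.0658, 0.034]
ee_rot: [[0.762, 0.648, -0.002], [0.648, -0.762, -0.002], [-0.003, 0.0, -1.0]]
ft_force: [-5.9, -7.5, 1.3]
opening: 0.338
finger_force: 60.6
```

Now backing straight off.

carry_out:
  motion:
    - {"ax": 0, "ay": 0, "az": 0, "x": -0.1, "y": 0, "z": 0, "jaw": 2}
    - {"ax": 0, "ay": 0, "az": 0, "x": -0.1, "y": 0, "z": 0, "jaw": 2}
    - {"ax": 0, "ay": 0, "az": 0, "x": -0.2, "y": 0, "z": 0, "jaw": 2}
    - {"ax": 0, "ay": 0, "az": 0, "x": -0.3, "y": 0, "z": 0, "jaw": 2}
    - {"ax": 0, "ay": 0, "az": 0, "x": -0.6, "y": 0, "z": 0, "jaw": 2}
    - {"ax": 0, "ay": 0, "az": 0, "x": -1, "y": 0, "z": 0, "jaw": 2}
    - {"ax": 0, "ay": 0, "az": 0, "x": -1.2, "y": 0, "z": 0, "jaw": 2}
    - {"ax": 0, "ay": 0, "az": 0, "x": -1.2, "y": 0, "z": 0, "jaw": 2}
    - {"ax": 0, "ay": 0, "az": 0, "x": -0.8, "y": 0, "z": 0, "jaw": 2}
    - {"ax": 0, "ay": 0, "az": 0, "x": -0.4, "y": 0, "z": 0, "jaw": 2}
    - {"ax": 0, "ay": 0, "az": 0, "x": 0, "y": 0, "z": 0, "jaw": 2}

```text
time_s: 24.92
tool_pos: [0.4389, -0.1025, 0.0343]
ee_rot: [[0.761, 0.649, 0.0], [0.649, -0.761, 0.001], [0.001, -0.001, -1.0]]
ft_force: [0.4, -0.8, -0.1]
opening: 0.335
finger_force: 60.4
```

carry_out:
  motion:
    - {"ax": 0, "ay": 0, "az": -0.03, "x": 0, "y": 0, "z": 0, "jaw": 2}
    - {"ax": 0, "ay": 0, "az": -0.07, "x": 0, "y": 0, "z": 0, "jaw": 2}
    - {"ax": 0, "ay": 0, "az": -0.08, "x": 0, "y": 0, "z": 0, "jaw": 2}
    - {"ax": 0, "ay": 0, "az": -0.08, "x": 0, "y": 0, "z": 0, "jaw": 2}
    - {"ax": 0, "ay": 0, "az": -0.08, "x": 0, "y": 0, "z": 0, "jaw": 2}
    - {"ax": 0, "ay": 0, "az": -0.08, "x": 0, "y": 0, "z": 0, "jaw": 2}
    - {"ax": 0, "ay": 0, "az": -0.08, "x": 0, "y": 0, "z": 0, "jaw": 2}
    - {"ax": 0, "ay": 0, "az": -0.07, "x": 0, "y": 0, "z": 0, "jaw": 2}
    - {"ax": 0, "ay": 0, "az": -0.05, "x": 0, "y": 0, "z": 0, "jaw": 2}
    - {"ax": 0, "ay": 0, "az": -0.02, "x": 0, "y": 0, "z": 0, "jaw": 2}
    - {"ax": 0, "ay": 0, "az": 0, "x": 0, "y": 0, "z": 0, "jaw": 2}
    - {"ax": 0, "ay": 0, "az": 0, "x": 0, "y": 0, "z": 0, "jaw": 2}
    - {"ax": 0, "ay": 0, "az": 0, "x": 0, "y": 0, "z": 0, "jaw": 2}

```text
time_s: 26.0
tool_pos: [0.44, -0.1017, 0.0343]
ee_rot: [[0.222, 0.975, 0.0], [0.975, -0.222, 0.0], [0.0, 0.0, -1.0]]
ft_force: [0.7, -1.0, -1.1]
opening: 0.334
finger_force: 60.5
```

```bash
python3 b.py; python3 m.py w4 stick
```

```text
t 26.0 tcp fence mm [-181.1 -217.3] F fence [ 0.8 -0.9 -1.1]
scene 0.42 [-28.1 -72.9] [28.4 38.7] 81.8 x+edge -10.3 lead -58.6
side 0.72 [-22.5 -18.4] [148.2  51.8] 89.9 x+edge 1.9 lead 53.6
[ 0.43988118 -0.10172243  0.03432546] [2.21232362e-01 9.75221120e-01 9.37986241e-05] 26.25 [ 0.65306485 -0.36102222 -1.75020438]
stick 0.71 23336 ztop 0.0504 rect mm [446.9 -68.4] [169.6  30.1] 77.2 lo/hi [[0.423, -0.143, 0.049], [0.475, 0.012, 0.052]]
```

The blank stays flat (lead at 53.6 mm) and the stick is level, 10 mm above the board. I'll carry it back to its free place and lower it.

carry_out:
  motion:
    - {"ax": 0, "ay": 0, "az": 0, "x": 0.7, "y": 0.2, "z": 0, "jaw": 2}
    - {"ax": 0, "ay": 0, "az": 0, "x": 1.5, "y": 0.3, "z": 0, "jaw": 2}
    - {"ax": 0, "ay": 0, "az": 0, "x": 2.2, "y": 0.4, "z": 0, "jaw": 2}
    - {"ax": 0, "ay": 0, "az": 0, "x": 2.5, "y": 0.4, "z": 0, "jaw": 2}
    - {"ax": 0, "ay": 0, "az": 0, "x": 2.5, "y": 0.4, "z": 0, "jaw": 2}
    - {"ax": 0, "ay": 0, "az": 0, "x": 2.2, "y": 0.3, "z": 0, "jaw": 2}
    - {"ax": 0, "ay": 0, "az": 0, "x": 1.5, "y": 0.2, "z": 0, "jaw": 2}
    - {"ax": 0, "ay": 0, "az": 0, "x": 0.8, "y": 0, "z": 0, "jaw": 2}
    - {"ax": 0, "ay": 0, "az": 0, "x": 0, "y": 0, "z": 0, "jaw": 2}
    - {"ax": 0, "ay": 0, "az": 0, "x": 0, "y": 0, "z": 0.3, "jaw": 2}
    - {"ax": 0, "ay": 0, "az": 0, "x": 0, "y": 0, "z": 0.3, "jaw": 2}
    - {"ax": 0, "ay": 0, "az": 0, "x": 0, "y": 0, "z": 0.2, "jaw": 2}
    - {"ax": 0, "ay": 0, "az": 0, "x": 0, "y": 0, "z": 0.1, "jaw": 2}
    - {"ax": 0, "ay": 0, "az": 0, "x": 0, "y": 0, "z": 0.1, "jaw": 2}
    - {"ax": 0, "ay": 0, "az": 0, "x": 0, "y": 0, "z": 0, "jaw": 2}
    - {"ax": 0, "ay": 0, "az": 0, "x": 0, "y": 0, "z": 0, "jaw": 2}

```text
time_s: 27.63
tool_pos: [0.492, 0.0286, 0.0243]
ee_rot: [[0.222, 0.975, 0.0], [0.975, -0.222, 0.0], [0.0, 0.0, -1.0]]
ft_force: [-0.1, 1.3, -0.1]
opening: 0.332
finger_force: 60.4
```

carry_out:
  motion:
    - {"ax": 0, "ay": 0, "az": 0, "x": 0, "y": 0, "z": 0.05, "jaw": 2}
    - {"ax": 0, "ay": 0, "az": 0, "x": 0, "y": 0, "z": 0, "jaw": 2}
    - {"ax": 0, "ay": 0, "az": 0, "x": 0, "y": 0, "z": 0, "jaw": 2}

```text
time_s: 27.88
tool_pos: [0.4921, 0.029, 0.0239]
ee_rot: [[0.221, 0.975, 0.0], [0.975, -0.221, 0.0], [0.0, 0.0, -1.0]]
ft_force: [-0.1, 0.2, -1.3]
opening: 0.333
finger_force: 60.4
```

carry_out:
  motion:
    - {"ax": 0, "ay": 0, "az": 0, "x": 0, "y": 0, "z": 0.02, "jaw": 3.2}
    - {"ax": 0, "ay": 0, "az": 0, "x": 0, "y": 0, "z": 0, "jaw": 3.6}
    - {"ax": 0, "ay": 0, "az": 0, "x": 0, "y": 0, "z": 0, "jaw": 4.4}
    - {"ax": 0, "ay": 0, "az": 0, "x": 0, "y": 0, "z": 0, "jaw": 5.5}
    - {"ax": 0, "ay": 0, "az": 0, "x": 0, "y": 0, "z": 0, "jaw": 6}
    - {"ax": 0, "ay": 0, "az": 0, "x": 0, "y": 0, "z": 0, "jaw": 6}
    - {"ax": 0, "ay": 0, "az": 0, "x": 0, "y": 0, "z": -0.5, "jaw": 6}
    - {"ax": 0, "ay": 0, "az": 0, "x": 0, "y": 0, "z": -1.5, "jaw": 6}
    - {"ax": 0, "ay": 0, "az": 0, "x": 0, "y": 0, "z": -3, "jaw": 6}
    - {"ax": 0, "ay": 0, "az": 0, "x": 0, "y": 0, "z": -4, "jaw": 6}
    - {"ax": 0, "ay": 0, "az": 0, "x": 0, "y": 0, "z": -4, "jaw": 6}
    - {"ax": 0, "ay": 0, "az": 0, "x": -2, "y": 0, "z": -4, "jaw": 6}
    - {"ax": 0, "ay": 0, "az": 0, "x": -2, "y": 0, "z": -3.5, "jaw": 6}
    - {"ax": 0, "ay": 0, "az": 0, "x": -2, "y": 0, "z": -3.5, "jaw": 6}
    - {"ax": 0, "ay": 0, "az": 0, "x": -2, "y": 0, "z": -3.5, "jaw": 6}
    - {"ax": 0, "ay": 0, "az": 0, "x": 0, "y": 0, "z": 0, "jaw": 6}
    - {"ax": 0, "ay": 0, "az": 0, "x": 0, "y": 0, "z": 0, "jaw": 6}
    - {"ax": 0, "ay": 0, "az": 0, "x": 0, "y": 0, "z": 0, "jaw": 6}

```text
time_s: 29.38
tool_pos: [0.4743, -0.0474, 0.2956]
ee_rot: [[0.221, 0.975, -0.0], [0.975, -0.221, 0.001], [0.001, -0.0, -1.0]]
ft_force: [-0.1, -0.5, -0.8]
opening: 0.704
finger_force: 0.0
```

```bash
python3 m.py w5 stick blank; python3 b.py
```

```text
[ 0.47401083 -0.0470066   0.2947783 ] [ 2.20188774e-01  9.75457255e-01 -2.15712650e-04] 29.4333 [ 0.43842586 -0.04993726 -0.63551934]
stick 0.95 4519 ztop 0.04 rect mm [491.4  29.6] [241.6  30. ] 77.2 lo/hi [[0.46, -0.079, 0.038], [0.526, 0.144, 0.041]]
blank 0.83 1217 ztop 0.0619 rect mm [606.5  30.1] [28.8 50.2] 85.5 lo/hi [[0.581, 0.017, 0.03], [0.63, 0.045, 0.063]]
blank 0.72 6339 ztop 0.0395 rect mm [850.  -85.1] [139.8  52.9] 61.0 lo/hi [[0.798, -0.143, 0.003], [0.89, -0.017, 0.041]]
blank 0.44 76 ztop 0.0402 rect mm [ 205.4 -346.7] [43.3  9.3] 83.9 lo/hi [[0.187, -0.367, 0.019], [0.211, -0.325, 0.042]]
t 29.5333 tcp fence mm [-151.5 -160.1] F fence [-0.8  0.8 -0.6]
scene 0.66 [-29.1 -70.8] [42.9 32.7] 0.7 x+edge -8.6 lead -55.1
side 0.71 [-24.8 -19.2] [145.   49.1] 89.4 x+edge -1.2 lead 53.1
```

View pics/w5.png

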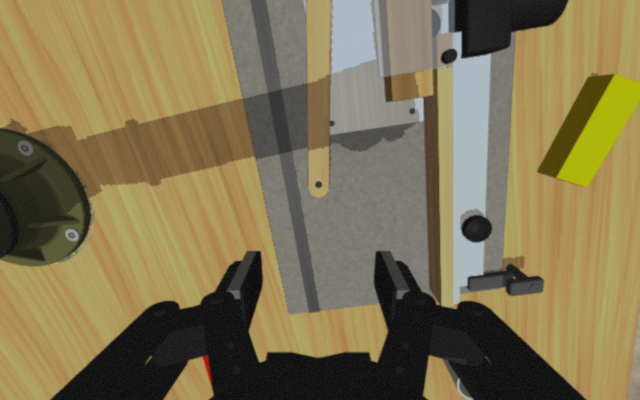

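The picture shows the stick lying flat at (318,100), top at z 0.040. The blank's tail at (408,85) is tight against the fence at a matching angle (85.5°) and clear of the stick. Handing in.

```bash
python3 -c "
from rig import ctrl
print(ctrl.finish_job())"
```

```text
the job is handed in; nothing more can be done
None
```

The job is handed in with no verdict returned: by my last measurements the blank lies flat on the fence, home against the stop's bolt, and the push stick lies flat on the board clear of it, after about 30 s of the 72 s.

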